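# Lock the niche's access cover with its key

### The arm

A 6-joint arm with a two-finger parallel gripper is mounted at the origin on the work surface. World frame = base frame: x ahead of the robot, y to its left, z up, the work surface at z = 0. Lengths are in mm, angles in rad, forces in N, time in s.
With the tool pointing down it reaches from about 350 to 775 mm from the base axis. Payload 7.3 kg.
Tool frame: the origin (TCP) lies on the centre line of the jaws, within the pads' length; the fingertips stand 22 mm ahead of it and the grasp point (between the pads) lies 3 mm ahead of it; z points along the fingers, y is the direction in which the jaws open and shut (so a half turn about z gives the same grasp; the last joint's range is limited). The gripper opens to 92 mm and grips with 3 to 60 N. Pads are 19 mm wide; open, the fingers measure 130 mm over their backs; the gripper's body (75 mm by 190 mm) begins 47 mm behind the grasp point.
Start: joints at [0.994, 0.342, 1.524, -0, 1.275, -0.146], TCP at [219.228, 477.059, 211.841] pointing down, gripper open.
Joint ranges: [-2.53, 2.53], [-0.77, 2.02], [0.04, 2.7], [-1, 4.14], [0.28, 2.66], [-3.11, 3.11]. Speed limits (rad/s): [2.57, 2.57, 3.14, 3.14, 3.14, 3.14].

### API

Orientations are given as [roll, pitch, yaw] about the fixed x, y, z axes, in that order (R = Rz(yaw) Ry(pitch) Rx(roll)).
In Python, from plant import get_obs, capture, bot, spot_in gives the robot as it stands.
- The arm moves only by the shell command python3 -m handwheel 'ROWS' [OPENING]. ROWS is JSON, a list of rows, each a list of 2 entries, a list of its own where there are three numbers: the shift along the world's x, y, z in mm, then the turn, a rotation vector about the world's x, y, z in rad. In form: [[[x, y, z], [wx, wy, wz]], ...]. A call has 1 to 12 rows; each row shifts and turns the commanded pose from where the row before left it; what a row does not reach is not made up. A row lasts 1/8 s, in which the tool goes at most 62.5 mm and 10.7 degrees, less where a joint would pass 70% of its speed; a pose out of reach is approached as far as the arm can. A call is refused whole if a number of a shift passes 62.5 or a number of a turn 0.188, either way. A call with a gripper value outside its range is refused whole. OPENING is the closure, from 0 (fully open) to 1 (shut), set as the call begins (- or left out, the last holds). The fingers move at their own pace and stop on an object; the grip force is fixed at half the most. Time passes only in rows, so rows that do not move let the fingers close. It gives the time, the measured TCP pose, the force and the opening at its end, in the units of the state.
- get_obs(): the state, without advancing time (a new reading comes with each control period).
- capture(name): name is "scene" or "top" or "wrist"; returns a dict with "img" (480x640x3 uint8, red, green, blue), "fx", "fy", "cx", "cy" (pixels), "cam_to_world" (4x4, takes a point from camera to world coordinates). Camera axes: x right, y up, looking along -z (the intrinsics and any distortion apply to the point x, -y, -z); pixel columns grow to the right and rows downward; lengths in mm; the calibration is good to about 2 mm. A picture is of the moment at which its call begins. There is no depth.
- bot.close_job(): hands the job in, once; it reports no verdict.
Trained networks look in the newest picture that a camera, given by its name, has taken for a name from the list of things; names that differ only in an ending like _2 or _b are one class to them, and where a whole thing is asked for, a point or a joint stands for the part that bears it (a point fixed in the world has none). Each returns a list of dicts, best first, with "score" (0 to 1); they miss things now and then, are a little off and sometimes report something else, mostly with a low value. They report only what shows in the picture. A call takes as long as a camera call.
- spot_in(thing, camera): "xyz" ([x, y, z] in mm, in the coordinates of the camera as it stood for that picture, good to about 4 mm: the middle of the surface that is visible of it).
The state is a dict: "time": time; "joint_positions": joint angles; "dq": joint speeds; "tau": joint torques, N m; "tool_pos": TCP position; "tcp_rot": TCP orientation; "contact_force": force on the tool from outside, world axes, zero at the start; "moment": the same for the moment, N m; "grip_width": finger opening in mm.
Only numpy, scipy, OpenCV 4.12 (cv2) and the standard library are available. Lean on these libraries where they do the work, as an engineer would, in place of code of your own. Each camera call takes 0.05 s, during which the arm holds its last target. There are 200 camera calls.

### The job

Lock the round steel cover in the tile niche: take the T-shaped key from its stand, set its blade in the slot of the stud in the middle of the cover, then press gently and turn clockwise until you feel the stud drop into its catch, fully home, short of a quarter turn. Do not force it: neither squash the cover hard down nor wrench it round on its soft mount, and do not turn on once the stud has dropped. Then stand the key back in its stand, let go, and leave the other things where they are.

Things in the scene. Friction and masses are not known exactly. Their poses are not given: they have to be found in the camera images.
- key: T-shaped key, 88 mm tall, 0.15 kg, upright, blade down. Origin: middle of the blade's lower edge; z up. Steel blade 18 mm wide along x, 3 mm thick along y, 10 mm long; round shank 18 mm diameter up to z 46 mm, its foot tapered to 14 mm; then a black flat handle, 34 mm along x, 12 mm thick along y, up to z 88 mm. Grip it across the 12 mm. Half a turn makes no difference to it.
- stand: white ceramic block 60 x 60 x 50 mm, fixed, with a 22 mm round hole 48 mm deep in the middle of its top; origin at the centre of its underside. The key stands in it with the handle's lower face resting on the block's top (key origin 4 mm above the block's underside).
- slot (a point): centre of the top face of the slotted stud (33 mm diameter, light metal) in the middle of the cover, at first 64 mm above the table; moves with it. x along the slot, z up. Slot right across, 4.2 mm wide, mouth bevelled to 8 mm over the top 2.5 mm, 8 mm deep to a flat floor. A steel collar on the cover, 36 mm inside, 46 mm outside, rings the stud, at first level with its top.
- plinth: white tile plinth 150 x 150 x 40 mm, fixed, origin at the centre of its underside. It carries on a soft black rubber mount the round steel cover, 108 mm diameter, whose top lies 56 mm above the table. The mount also gives sideways, by 5 mm at most, with about 1.5 N per mm.
- cover_press (a joint): how far the cover is pushed down on its soft mount (m): 0 at rest; springy, about 1 N to start and 4 N per mm. 2 mm (about 8 N) is a good working pressure; more than 4.5 mm (about 19 N) is forcing it.
- cover_twist (a joint): how far the cover is wrenched round on its soft mount (rad): 0 at rest, positive clockwise from above; springy, about 5 N m per rad. Turning the pressed stud takes some 0.02 to 0.05 N m; beyond 0.04 rad (0.2 N m) either way is forcing it.
- stud_turn (a joint): turn of the stud in the cover (rad): 0 at first, positive clockwise from above; stopped at -0.15 the other way. The catch lies somewhere between 0.7 and 1.5 rad (40 to 86 degrees), differs each time and cannot be seen. Within a few degrees of it the pressed stud starts to sink; it is then caught and will not turn on.
- stud_drop (a joint): how far the stud has sunk into the cover (m): 0 at first, about 0.006 when fully dropped in the catch. It sinks only at the catch's angle and only if pushed with more than about 2 N; it stays where it is left. As it sinks, the pressing force on the key suddenly falls; follow it down until it is firm again.
- dispenser: empty glass soap dispenser with a steel pump lever, 68 mm diameter, 162 mm tall, loose; leave alone. Origin at the centre of its underside.
- nail_brush: wooden nail brush 95 x 42 x 32 mm, loose; leave alone. Origin at the centre of its underside.
- pick_box: translucent toothpick box 74 x 50 x 28 mm, loose; leave alone. Origin at the centre of its underside.
- brush_cup: blue ceramic cup 68 mm diameter, 85 mm tall, with a short bottle brush standing in it to 153 mm; loose; leave alone. Origin at the centre of its underside.

How it is judged (in metres and radians):
On the way, in this order (a step that is already met when the one before it is completed fails the run):
1. the key's blade is in the slot (5 mm or more deep) before the stud is turned (z of key in the frame of slot below -0.005 m and horizontal distance between key and slot below 0.009 m and angle between the x axis of key and the x axis of slot, either way round below 0.35 rad and value of joint stud_turn below 0.2 rad and value of joint stud_drop below 0.002 m), for 0.1 s.
2. the stud has dropped into its catch with the key's blade in its slot (value of joint stud_drop above 0.005 m and value of joint stud_turn above 0.55 rad and z of key in the frame of slot below -0.004 m and horizontal distance between key and slot below 0.009 m), for 0.1 s.
At the end, for the whole second after the job is handed in: the stud is sunk 5 mm or more in its catch, the cover is no longer pressed (under 1.5 mm), and the key stands at rest in its stand, upright within 7 degrees, fully down within 4 mm (value of joint stud_drop above 0.005 m and value of joint stud_turn above 0.55 rad and value of joint cover_press below 0.0015 m and horizontal distance between key and stand below 0.006 m and z of key in the frame of stand below 0.008 m and angle between key's own z axis and vertical below 0.12 rad and linear speed of key below 0.02 m/s); the robot touches nothing.
It fails at once if the cover is squashed more than 4.5 mm down on its mount (value of joint cover_press above 0.0045 m).
It fails at once if the cover is wrenched more than 0.04 rad round on its mount (value of joint cover_twist above 0.04 rad or value of joint cover_twist below -0.04 rad).
It fails at once if the dispenser, nail brush, toothpick box or brush cup is moved more than 30 mm or tipped (distance of any of dispenser, nail_brush, pick_box, brush_cup from where it was at the start of the episode above 0.03 m or angle between any of dispenser, nail_brush, pick_box, brush_cup's own z axis and vertical above 0.4 rad).
It also fails if it takes over 72 s, if anything falls off the work surface, if the arm or the gripper's body presses on something with over 40 N, if the wrist force passes 120 N, or if a joint passes its speed limit or range.

## Working session

There is one attempt and no reset: what is moved stays moved. The work goes in short steps, Python scripts to look and compute and a shell command to move; the robot and the scene stay as the last step left them, time stands still between calls to the robot, and variables do not carry over. Pictures are saved under pics/ and viewed, about 8 in all and at most 12, crops included, and the job is handed in when it is done.

```bash
mkdir -p pics; ls
cat > h.py <<'E'
import numpy as np, cv2
from plant import get_obs, capture, bot, spot_in
def w(c,p): return (np.array(c["cam_to_world"])@np.r_[p,1])[:3]
def proj(c,P):
    q=np.linalg.inv(np.array(c["cam_to_world"]))@np.r_[P,1]
    return np.array([c["cx"]+c["fx"]*q[0]/-q[2], c["cy"]+c["fy"]*-q[1]/-q[2]])
def ray(c,u,v,z):
    M=np.array(c["cam_to_world"]); d=M[:3,:3]@np.array([(u-c["cx"])/c["fx"],-(v-c["cy"])/c["fy"],-1]); o=M[:3,3]
    return o+d*(z-o[2])/d[2]
def save(c,n): cv2.imwrite("pics/"+n,cv2.cvtColor(c["img"],cv2.COLOR_RGB2BGR))
E
python3 - <<'E'
from h import *
for cam in ["top","scene"]:
    c=capture(cam); save(c,cam+"0.png"); print(cam,[k for k in c],np.round(c["cam_to_world"],2).tolist())
    for t in ["key","stand","slot","plinth","dispenser","nail_brush","pick_box","brush_cup"]:
        print(t,[(round(r["score"],2),np.round(w(c,r["xyz"])).tolist()) for r in spot_in(t,cam)[:2]])
print(get_obs())
E
```

```text
pics
top ['img', 'fx', 'fy', 'cx', 'cy', 'cam_to_world'] [[-0.03, 0.98, -0.17, 406.68], [-1.0, -0.03, 0.0, 2.96], [-0.0, 0.17, 0.99, 1399.93], [0.0, 0.0, 0.0, 1.0]]
key [(0.53, [548.0, 209.0, 65.0]), (0.38, [552.0, 386.0, 103.0])]
stand [(0.92, [487.0, -137.0, 51.0])]
slot [(0.7, [550.0, 208.0, 67.0])]
plinth [(0.63, [550.0, 208.0, 40.0])]
dispenser [(0.83, [557.0, 383.0, 105.0]), (0.49, [549.0, 209.0, 65.0])]
nail_brush [(0.96, [537.0, -389.0, 31.0])]
pick_box [(0.58, [723.0, 92.0, 29.0])]
brush_cup [(0.6, [723.0, -97.0, 83.0])]
scene ['img', 'fx', 'fy', 'cx', 'cy', 'cam_to_world'] [[0.64, -0.52, 0.56, 1164.1], [0.77, 0.44, -0.47, -469.92], [-0.0, 0.73, 0.68, 755.3], [0.0, 0.0, 0.0, 1.0]]
key [(0.56, [491.0, -142.0, 77.0])]
stand [(0.8, [513.0, -154.0, 40.0])]
slot [(0.47, [552.0, 199.0, 56.0])]
plinth [(0.59, [574.0, 180.0, 40.0])]
dispenser [(0.64, [577.0, 376.0, 85.0])]
nail_brush [(0.94, [549.0, -385.0, 32.0])]
pick_box [(0.84, [739.0, 82.0, 32.0]), (0.49, [558.0, 203.0, 55.0])]
brush_cup [(0.91, [746.0, -108.0, 74.0])]
{'time': 0.9, 'joint_positions': array([ 9.94016174e-01,  3.41940427e-01,  1.52410228e+00,  2.24898299e-05,
        1.27539859e+00, -1.45990720e-01]), 'dq': array([-2.72296850e-03,  8.64207940e-04, -1.95396855e-04, -1.60666595e-03,
       -8.27940904e-05, -1.87395506e-03]), 'tau': array([ 1.11267374e-03, -4.31103086e+01, -2.44491917e+01,  7.21274014e-02,
        4.80055797e-02, -5.52431658e-06]), 'tool_pos': array([219.21437146, 477.06655312, 211.87065536]), 'tcp_rot': array([3.14143978e+00, 7.30234410e-07, 2.71079668e+00]), 'contact_force': array([-0.42330039, -1.11475519, -0.40980499]), 'moment': array([-0.00244558, -0.03577985,  0.01707231]), 'grip_width': 92.21580412228283}
```

Run:
```python
import cv2,numpy as np
i=cv2.imread("pics/top0.png"); cv2.imwrite("pics/a.png",cv2.resize(i,(800,600)))
from h import *
c=capture("top")
a=proj(c,[487,-137,50]);b=proj(c,[550,208,60]);print(a,b,c["fx"])
cr=[cv2.resize(i[int(p[1])-40:int(p[1])+40,int(p[0])-40:int(p[0])+40],(400,400),interpolation=cv2.INTER_CUBIC) for p in(a,b)]
cv2.imwrite("pics/b.png",np.hstack(cr))
```

```text
[374.82332137 289.64981328] [240.76056946 268.43394316] 520.0448249512913
```

View pics/a.png

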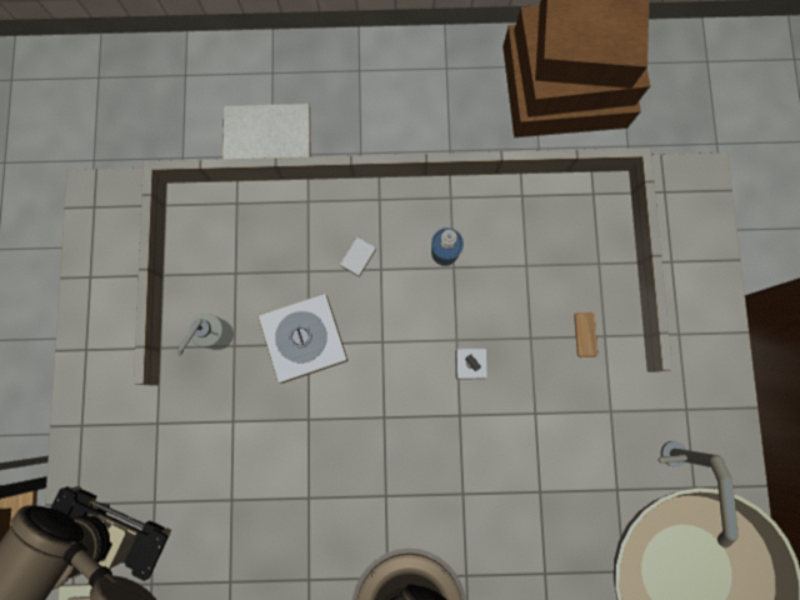

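View pics/b.png

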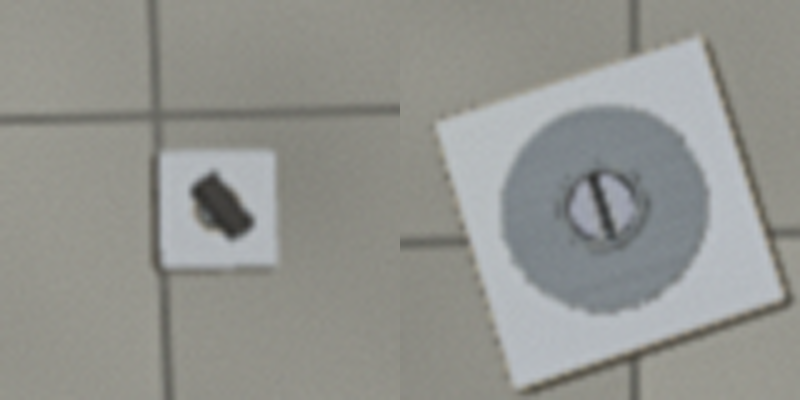

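Run:
```python
from h import *
c=capture("top")
def r(x,y,o,z): return ray(c,x/5+o[0]-.4,y/5+o[1]-.4,z)
A=(334,249);B=(200,228)
k1=r(207,181,A,88+4);k2=r(239,232,A,92); print("key",k1,k2,np.arctan2(*(k1-k2)[1::-1]),(k1+k2)/2)
print("stand",np.mean([r(x,y,A,50) for x,y in[(161,151),(275,151),(278,265),(160,269)]],0))
s1=r(595-400,174,B,64);s2=r(611-400,237,B,64); print("slot",(s1+s2)/2,np.arctan2(*(s1-s2)[1::-1]))
print("cover",r(606-400,209,B,56))
```

```text
key [ 496.59196444 -133.62033239   92.        ] [ 470.76745906 -148.48512088   92.        ] 0.5222909891136148 [ 483.67971175 -141.05272663   92.        ]
stand [ 485.01828791 -143.31252755   50.        ]
slot [548.95624154 208.84170775  64.        ] 0.24673964035232718
cover [547.91273071 208.50953361  56.        ]
```

```bash
python3 -m handwheel '[[[22,-51.5,0],[0,0,0.079]],[[22,-51.5,0],[0,0,0.079]],[[22,-51.5,0],[0,0,0.079]],[[22,-51.5,0],[0,0,0.079]],[[22,-51.5,0],[0,0,0.079]],[[22,-51.5,0],[0,0,0.079]],[[22,-51.5,0],[0,0,0.079]],[[22,-51.5,0],[0,0,0.079]],[[22,-51.5,0],[0,0,0.079]],[[22,-51.5,0],[0,0,0.079]],[[22,-51.5,0],[0,0,0.079]],[[22,-51.5,0],[0,0,0.079]]]'
python3 - <<'E'
from h import *
c=capture("wrist"); save(c,"w1.png"); print(np.round(c["cam_to_world"],2).tolist(),c["fx"],c["cx"],c["cy"])
for t in ["key","stand"]:
    print(t,[(round(r["score"],2),np.round(w(c,r["xyz"])).tolist()) for r in spot_in(t,"wrist")[:2]])
o=get_obs();print(o["joint_positions"],o["tool_pos"],o["tcp_rot"])
for P in([484,-141,92],[485,-143,50]): print(proj(c,P))
E
```

```text
time: 2.5
tool_pos: [483.8, -142.9, 212.0]
tcp_rot: [-3.141, 0.0, -2.622]
contact_force: [-0.0, 0.8, 1.6]
grip_width: 91.6
[[-0.5, -0.83, -0.24, 418.46], [0.87, -0.48, -0.14, -180.64], [-0.0, -0.28, 0.96, 384.43], [0.0, 0.0, 0.0, 1.0]] 372.830354170856 322.972839371406 246.59289039599255
key [(0.61, [482.0, -142.0, 93.0])]
stand [(0.77, [481.0, -149.0, 52.0])]
[-4.39635463e-01  3.05027534e-01  1.57987214e+00 -5.22805048e-05
  1.25731215e+00 -2.52396663e+00] [ 483.58417606 -143.03641837  211.24461028] [ 3.14111666e+00 -3.99102421e-04 -2.62804158e+00]
[325.23097082 235.46942602]
[322.53507231 223.74718414]
```

View pics/w1.png

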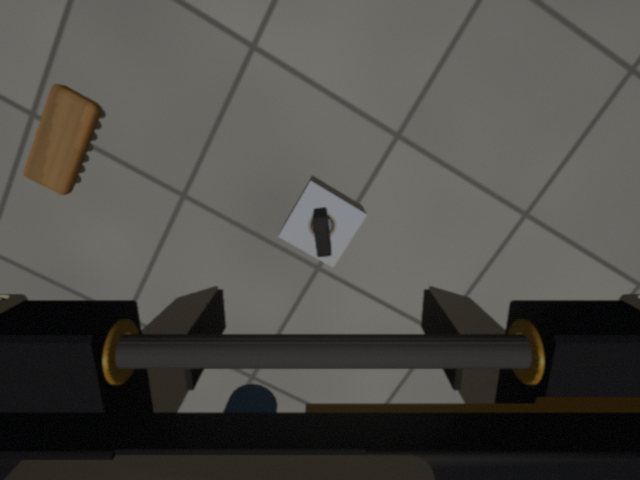

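Run:
```python
from h import *
c=capture("wrist")
i=cv2.imread("pics/w1.png")[165:275,265:385]; cv2.imwrite("pics/c.png",cv2.resize(i,None,fx=6,fy=6,interpolation=cv2.INTER_CUBIC)[:600])
g=cv2.cvtColor(i,cv2.COLOR_BGR2GRAY); print(cv2.minAreaRect(cv2.findNonZero((g<50).astype(np.uint8))))
```

```text
((58.76048278808594, 59.560848236083984), (25.356136322021484, 61.78617858886719), 14.995079040527344)
```

View pics/c.png

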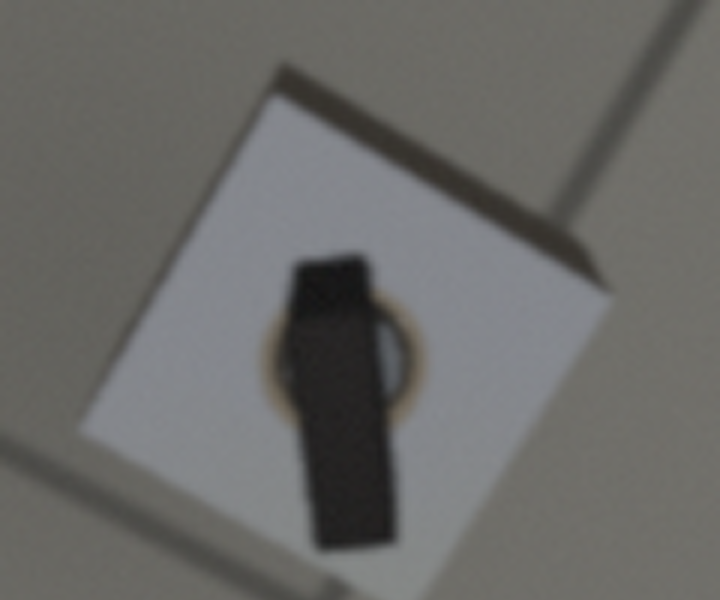

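Run:
```python
from h import *
c=capture("wrist")
r=lambda x,y,z: ray(c,265+x/6-.4,165+y/6-.4,z)
p=[r(*q,92) for q in[(293,318),(373,312),(396,542),(318,550)]]
d=(p[3]+p[2]-p[0]-p[1]);print(np.mean(p,0),np.arctan2(d[1],d[0]),np.linalg.norm(d)/2)
print("hole",r(344,365,50))
print("stand",np.mean([r(275,95,50),r(80,430,50),r(608,292,50)][1:],0))
```

```text
[ 484.96109733 -141.26825403   92.        ] 0.6148552803930477 32.37238237414304
hole [ 485.46392234 -141.22077758   50.        ]
stand [ 485.17312665 -141.78868581   50.        ]
```

```bash
python3 -m handwheel '[[[0.5,0.8,-20],[0,0,0.05]],[[0.5,0.8,-20],[0,0,0.05]],[[0,0,-20],[0,0,0]],[[0,0,-10],[0,0,0]],[[0,0,0],[0,0,0]],[[0,0,0],[0,0,0]]]'
```

```text
time: 3.5
tool_pos: [484.7, -139.2, 142.7]
tcp_rot: [-3.14, 0.001, -2.524]
contact_force: [0.2, 0.3, 0.3]
grip_width: 92.1
```

```bash
python3 -m handwheel '[[[0.3,-2,-22],[0,0,0.002]],[[0,0,-22],[0,0,0]],[[0,0,-14],[0,0,0]],[[0,0,-4.5],[0,0,0]],[[0,0,0],[0,0,0]]]' && python3 -m handwheel '[[[0,0,0],[0,0,0]],[[0,0,0],[0,0,0]],[[0,0,0],[0,0,0]],[[0,0,0],[0,0,0]],[[0,0,0],[0,0,0]],[[0,0,0],[0,0,0]],[[0,0,0],[0,0,0]],[[0,0,0],[0,0,0]]]' 1
```

```text
time: 4.12
tool_pos: [484.8, -141.4, 79.7]
tcp_rot: [-3.141, 0.0, -2.522]
contact_force: [-0.6, -0.4, 0.0]
grip_width: 91.7
time: 5.12
tool_pos: [484.5, -141.3, 79.3]
tcp_rot: [3.141, -0.0, -2.522]
contact_force: [0.2, -0.1, -0.1]
grip_width: 16.1
```

```bash
python3 -m handwheel '[[[0,0,0],[0,0,0]],[[0,0,0],[0,0,0]],[[0,0,0],[0,0,0]],[[0,0,4],[0,0,0]]]' && python3 -m handwheel '[[[0,0,15],[0,0,0]],[[0,0,30],[0,0,0]],[[0,0,30],[0,0,0]],[[0,0,30],[0,0,0]],[[0,0,20],[0,0,0]],[[0,0,0],[0,0,0]]]'
```

```text
time: 5.62
tool_pos: [484.3, -141.2, 83.2]
tcp_rot: [3.141, -0.0, -2.522]
contact_force: [-0.9, -0.3, 0.5]
grip_width: 0.5
time: 6.38
tool_pos: [485.4, -141.7, 210.6]
tcp_rot: [-3.138, 0.002, -2.522]
contact_force: [0.2, -0.7, 0.0]
grip_width: 0.9
```

Run:
```python
from h import *
c=capture("wrist"); save(c,"w2.png")
print([(round(r["score"],2),np.round(w(c,r["xyz"])).tolist()) for r in spot_in("key","wrist")[:2]])
s=capture("scene"); p=proj(s,[485,-141,70]).astype(int);print(p,get_obs()["grip_width"])
i=s["img"][p[1]-60:p[1]+60,p[0]-60:p[0]+60,::-1]
cv2.imwrite("pics/d.png",np.hstack([cv2.resize(i,(480,480),interpolation=3),c["img"][120:480:,160:480,::-1].copy() if 0 else cv2.resize(c["img"][150:390,240:400,::-1],(320,480))]))
```

```text
[(0.71, [484.0, -140.0, 91.0])]
[229 243] 0.22478739338589687
```

View pics/d.png

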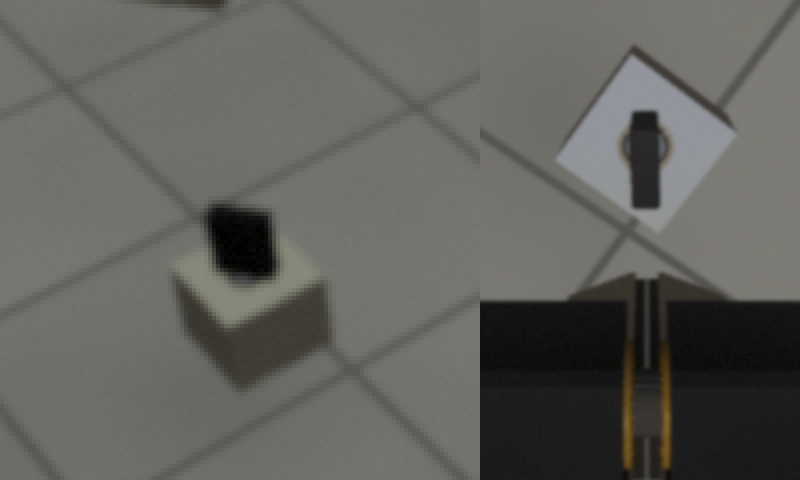

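Run:
```python
from h import *
c=capture("wrist"); o=get_obs(); t=o["tool_pos"]; print(t)
yaw=o["tcp_rot"][2]; x=np.array([np.cos(yaw),np.sin(yaw),0])
for dx in(-9.5,0,9.5):
  for dz in(-22,0,25): print(dx,dz,proj(c,t+x*dx+[0,0,dz]))
tp=capture("top"); p=proj(tp,t+[0,0,-22]).astype(int);print(p)
i=tp["img"][p[1]-70:p[1]+70,p[0]-70:p[0]+70,::-1]
a=cv2.resize(i,(400,400),interpolation=3); b=cv2.resize(c["img"][240:480,200:440,::-1],(400,400))
cv2.imwrite("pics/e.png",np.hstack([a,b]))
```

```text
[ 483.97388772 -141.0911688   207.48759934]
-9.5 -22 [323.71112519 293.68585349]
-9.5 0 [323.84959654 311.08461114]
-9.5 25 [324.04979756 336.23962648]
0 -22 [323.73316763 277.95467328]
0 0 [323.87610545 293.8254692 ]
0 25 [324.08348864 316.85181826]
9.5 -22 [323.75578308 261.81455052]
9.5 0 [323.90338242 276.06626589]
9.5 25 [324.11830197 296.81820141]
[382 287]
```

View pics/e.png

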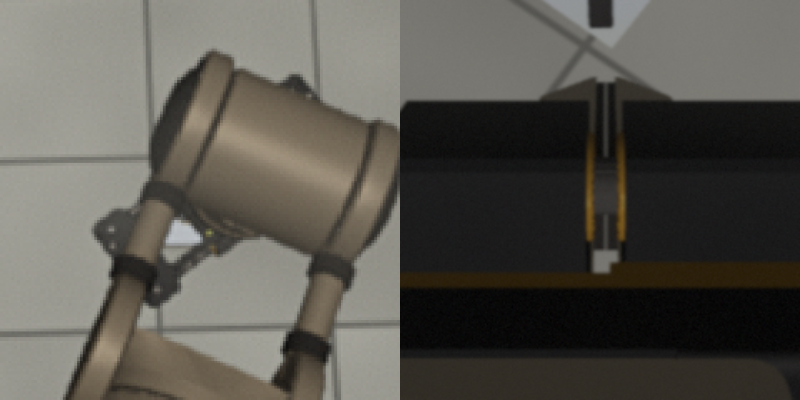

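```bash
python3 -m handwheel '[[[0,0,-20],[0,0,0]],[[0,0,-30],[0,0,0]],[[0,0,-30],[0,0,0]],[[0,0,-24],[0,0,0]],[[0,0,-8],[0,0,0]],[[0,0,0],[0,0,0]],[[0,0,0],[0,0,0]]]' 0.57
python3 - <<'E'
from h import *
c=capture("wrist"); save(c,"w3.png"); o=get_obs();print(o["tool_pos"],o["contact_force"],o["grip_width"])
cv2.imwrite("pics/w3.png",c["img"][150:450,140:520,::-1].repeat(2,0).repeat(2,1))
E
```

```text
time: 7.5
tool_pos: [485.1, -141.6, 97.2]
tcp_rot: [-3.14, 0.001, -2.522]
contact_force: [0.3, 0.1, -0.9]
grip_width: 39.4
[ 485.12412696 -141.5965516    97.25811783] [ 0.09989457 -0.14959698 -0.35846089] 39.05842552135145
```

View pics/w3.png

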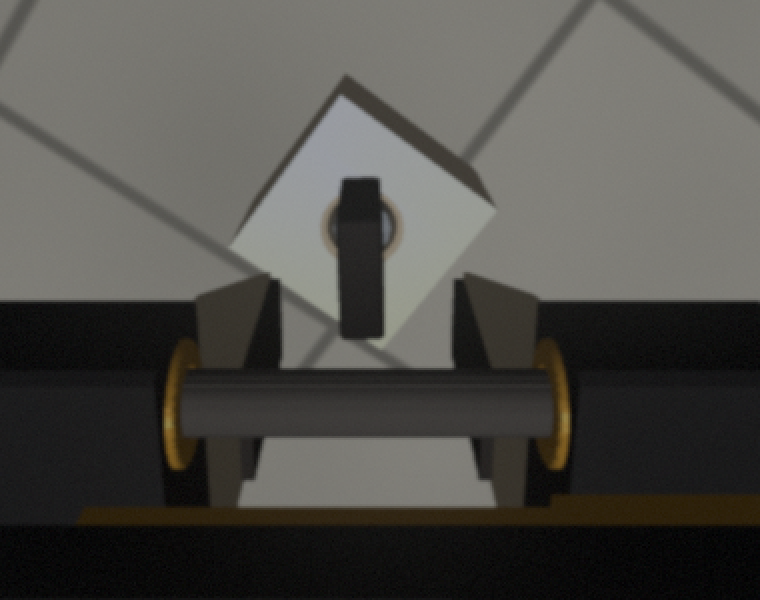

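```bash
python3 -m handwheel '[[[0,0,-7],[0,0,0]],[[0,0,-7],[0,0,0]],[[0,0,-4],[0,0,0]],[[0,0,-2],[0,0,0]],[[0,0,-2],[0,0,0]],[[0,0,-2],[0,0,0]],[[0,0,-2],[0,0,0]]]'; python3 -m handwheel '[[[0,0,-2],[0,0,0]],[[0,0,-2],[0,0,0]],[[0,0,-2],[0,0,0]],[[0,0,-2],[0,0,0]],[[0,0,0],[0,0,0]]]'
```

```text
time: 8.43
tool_pos: [484.6, -141.4, 70.3]
tcp_rot: [-3.142, 0.0, -2.522]
contact_force: [-0.1, 0.2, -0.2]
grip_width: 39.6
time: 9.05
tool_pos: [484.4, -141.3, 62.2]
tcp_rot: [3.141, -0.0, -2.522]
contact_force: [-0.6, -0.5, 0.1]
grip_width: 39.6
```

```bash
python3 -m handwheel '[[[0,0,-2],[0,0,0]],[[0,0,-2],[0,0,0]],[[0,0,-2],[0,0,0]],[[0,0,-2],[0,0,0]],[[0,0,-2],[0,0,0]],[[0,0,0],[0,0,0]]]'; python3 -m handwheel '[[[0,0,-2],[0,0,0]],[[0,0,-2],[0,0,0]],[[0,0,-2],[0,0,0]],[[0,0,-2],[0,0,0]],[[0,0,0],[0,0,0]]]'
python3 - <<'E'
from h import *
c=capture("wrist"); cv2.imwrite("pics/w4.png",c["img"][150:450,140:520,::-1].repeat(2,0).repeat(2,1))
E
```

```text
time: 9.8
tool_pos: [484.4, -141.3, 52.1]
tcp_rot: [3.141, -0.0, -2.522]
contact_force: [0.4, 0.1, 0.3]
grip_width: 39.7
time: 10.42
tool_pos: [484.4, -141.3, 44.2]
tcp_rot: [3.141, -0.0, -2.522]
contact_force: [0.4, 0.0, -0.3]
grip_width: 39.4
```

View pics/w4.png

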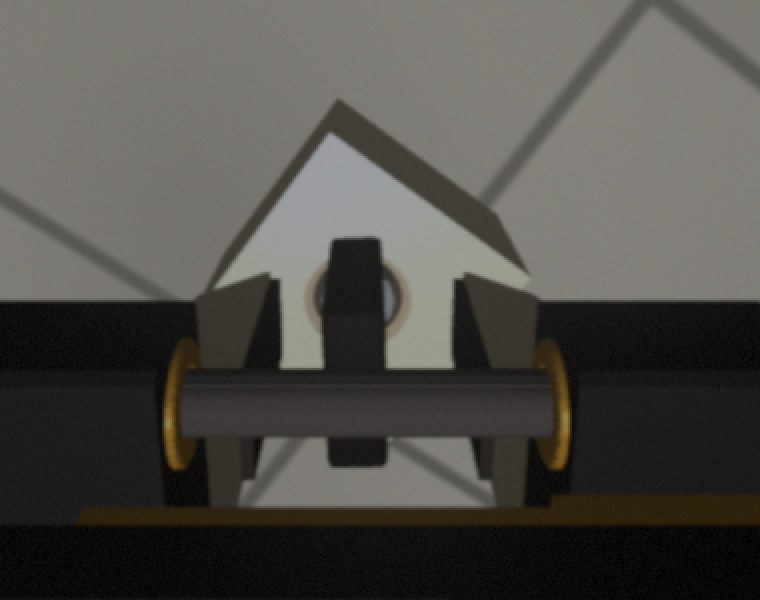

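```bash
python3 -m handwheel '[[[1.2,-1.7,-2],[0,0,0]],[[0,0,0],[0,0,0]]]'; python3 -m handwheel '[[[0,0,0],[0,0,0]],[[0,0,0],[0,0,0]],[[0,0,0],[0,0,0]],[[0,0,0],[0,0,0]],[[0,0,0],[0,0,0]],[[0,0,0],[0,0,0]],[[0,0,0],[0,0,0]]]' 1
```

```text
time: 10.72
tool_pos: [485.8, -143.1, 42.2]
tcp_rot: [3.141, -0.0, -2.523]
contact_force: [-0.4, 0.1, 0.4]
grip_width: 39.3
time: 11.6
tool_pos: [485.7, -143.0, 42.4]
tcp_rot: [3.142, 0.0, -2.522]
contact_force: [0.3, 0.6, 0.4]
grip_width: 12.0
```

```bash
python3 -m handwheel '[[[0,0,5],[0,0,0]],[[0,0,10],[0,0,0]],[[0,0,20],[0,0,0]],[[0,0,30],[0,0,0]],[[0,0,30],[0,0,0]],[[0,0,25],[0,0,0]],[[0,0,8],[0,0,0]]]' && python3 -m handwheel '[[[3,15,0],[0,0,-0.02]],[[6,35,0],[0,0,-0.04]],[[7,40,0],[0,0,-0.04]],[[7,40,0],[0,0,-0.05]],[[8,44,0],[0,0,-0.05]],[[8,44,0],[0,0,-0.05]],[[8,44,0],[0,0,-0.04]],[[7,40,0],[0,0,-0.03]],[[6,33,0],[0,0,-0.03]],[[3,17,0],[0,0,-0.02]],[[0,0,0],[0,0,0]],[[0,0,0],[0,0,0]]]'
python3 - <<'E'
from h import *
c=capture("wrist"); cv2.imwrite("pics/w5.png",c["img"][100:400,140:520,::-1].repeat(2,0).repeat(2,1))
o=get_obs();print(o["tool_pos"],o["tcp_rot"],o["joint_positions"],o["grip_width"],np.round(c["cam_to_world"],2).tolist())
print([(round(r["score"],2),np.round(w(c,r["xyz"])).tolist()) for r in spot_in("slot","wrist")[:2]])
E
```

```text
time: 12.48
tool_pos: [486.4, -143.3, 172.3]
tcp_rot: [-3.139, 0.002, -2.522]
contact_force: [0.2, -0.8, -2.3]
grip_width: 11.8
time: 13.98
tool_pos: [548.3, 208.2, 169.8]
tcp_rot: [-3.141, -0.001, -2.892]
contact_force: [-0.3, -0.9, -1.6]
grip_width: 12.0
[548.48468769 207.99330422 170.05299859] [-3.14138209e+00 -8.57951072e-04 -2.89281439e+00] [ 2.31975486e-01  4.88888052e-01  1.41123972e+00 -2.37657308e-04
  1.24231918e+00 -1.58752243e+00] 11.99754122576129 [[-0.25, -0.93, -0.27, 475.66], [0.97, -0.24, -0.07, 189.45], [0.0, -0.28, 0.96, 342.41], [0.0, 0.0, 0.0, 1.0]]
[(0.8, [551.0, 206.0, 62.0])]
```

View pics/w5.png

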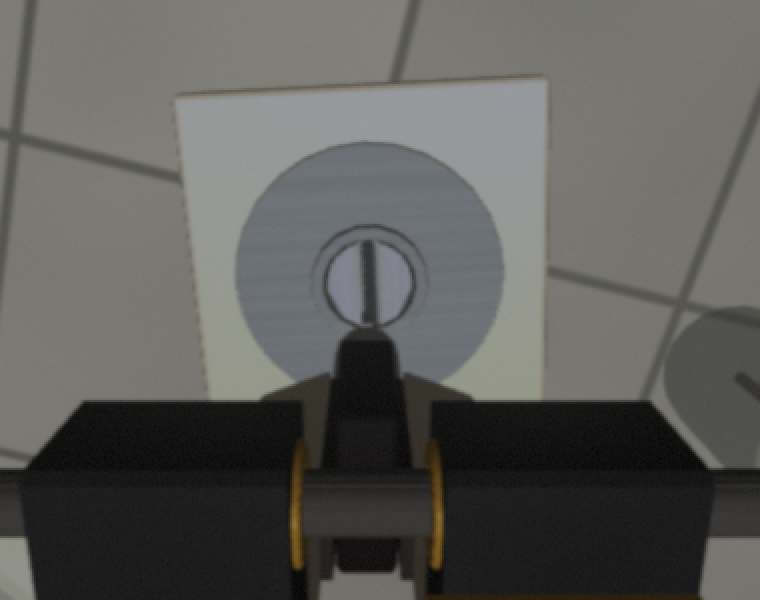

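Run:
```python
from h import *
c=capture("wrist"); r=lambda x,y: ray(c,140+x/2-.25,100+y/2-.25,64)
a,b=r(367,240),r(369,322); d=a-b; m=r(370,283); print(a,b,m,(a+b)/2,np.arctan2(d[1],d[0]))
o=get_obs();y=o["tcp_rot"][2]; e=m-o["tool_pos"]; print("tool x,y err",e[0]*np.cos(y)+e[1]*np.sin(y), e[0]*np.sin(y)-e[1]*np.cos(y),y)
# bias check: earlier key at stand
e=np.array([485-485.7,-141.3+143.0]);y=-2.522;print(e[0]*np.cos(y)+e[1]*np.sin(y), e[0]*np.sin(y)-e[1]*np.cos(y))
```

```text
[534.12778429 204.36484788  64.        ] [565.87332913 213.26022978  64.        ] [550.33442522 209.69182224  64.        ] [550.00055671 208.81253883  64.        ] -2.868390315145166
tool x,y err -2.0228421693316276 1.2226228394236933 -2.8933791295135225
-0.4173155389806694 1.79048812923326
```

```bash
python3 -m handwheel '[[[0.9,0.5,-15],[0,0,0.013]],[[0.9,0.5,-20],[0,0,0.012]],[[0,0,-18],[0,0,0]],[[0,0,-9],[0,0,0]],[[0,0,-2],[0,0,0]],[[0,0,0],[0,0,0]],[[0,0,0],[0,0,0]]]' ; python3 -m handwheel '[[[0,0,-1],[0,0,0]],[[0,0,-1],[0,0,0]],[[0,0,-1],[0,0,0]],[[0,0,-1],[0,0,0]],[[0,0,0],[0,0,0]]]'
python3 - <<'E'
from h import *
c=capture("wrist"); cv2.imwrite("pics/w6.png",cv2.resize(c["img"][180:330,240:410,::-1],None,fx=4,fy=4,interpolation=3))
E
```

```text
time: 15.0
tool_pos: [550.9, 210.1, 107.0]
tcp_rot: [3.142, 0.001, -2.867]
contact_force: [0.2, 0.2, -1.9]
grip_width: 11.7
time: 15.62
tool_pos: [550.5, 210.0, 102.2]
tcp_rot: [3.141, -0.0, -2.867]
contact_force: [-0.2, 0.1, -1.2]
grip_width: 12.0
```

View pics/w6.png

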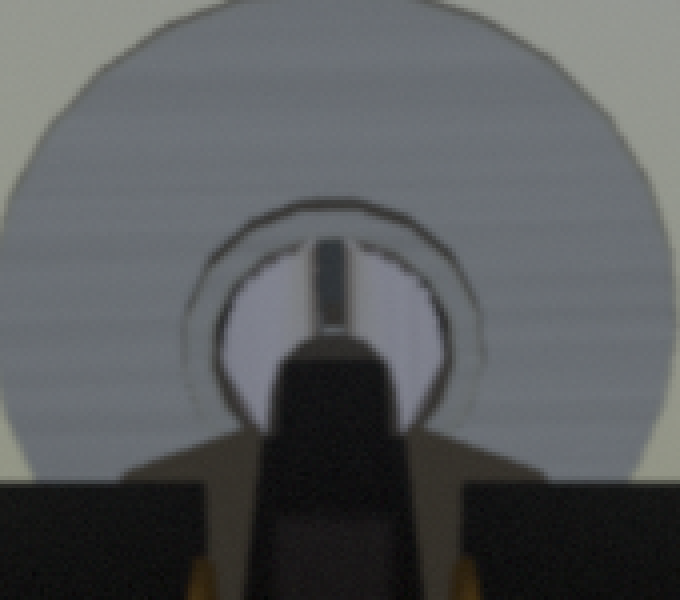

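```bash
for i in 1; do python3 -m handwheel '[[[0,0,-1],[0,0,0]],[[0,0,-1],[0,0,0]],[[0,0,-1],[0,0,0]],[[0,0,0],[0,0,0]]]' | egrep 'pos|force'; done; python3 -m handwheel '[[[0,0,-1],[0,0,0]],[[0,0,-1],[0,0,0]],[[0,0,0],[0,0,0]]]' | egrep 'pos|force'; python3 -m handwheel '[[[0,0,-1],[0,0,0]],[[0,0,-1],[0,0,0]],[[0,0,0],[0,0,0]]]' | egrep 'pos|force'
```

```text
tool_pos: [550.5, 209.9, 99.2]
contact_force: [-0.1, -0.4, -1.6]
tool_pos: [550.5, 209.9, 97.2]
contact_force: [0.5, 0.3, -2.3]
tool_pos: [550.5, 209.9, 95.2]
contact_force: [-0.2, 0.5, -1.8]
```

```bash
python3 -m handwheel '[[[0,0,-1],[0,0,0]],[[0,0,0],[0,0,0]]]' | egrep 'pos|force';python3 -m handwheel '[[[0,0,-1],[0,0,0]],[[0,0,0],[0,0,0]]]' | egrep 'pos|force'; python3 -m handwheel '[[[0,0,-0.5],[0,0,0]],[[0,0,0],[0,0,0]],[[0,0,0],[0,0,0]]]' | egrep 'pos|force'
```

```text
tool_pos: [550.6, 210.0, 94.4]
contact_force: [-0.2, 0.3, -2.3]
tool_pos: [550.7, 210.0, 93.6]
contact_force: [-0.9, -0.2, 1.0]
tool_pos: [550.7, 210.0, 93.1]
contact_force: [0.1, 0.6, 2.8]
```

Run:
```python
from h import *
for _ in range(3): capture("top"); o=get_obs(); print(o["tool_pos"],o["contact_force"],o["moment"])
```

```text
[550.68117059 209.98266267  93.06082177] [-0.57163929  0.79742957  2.56997485] [ 0.03420299  0.02318171 -0.01022155]
[550.68988388 210.00594501  93.01736676] [-0.7999496  -0.06495738  1.87085974] [ 0.07261126  0.06977545 -0.02168382]
[550.68828559 209.99329024  93.01872044] [-0.09876766 -0.1220004   2.12078772] [ 0.04985346  0.01885073 -0.00289686]
```

```bash
cat > chk.py <<'E'
import sys
from plant import get_obs
o=get_obs(); f=o["contact_force"]; m=o["moment"][2]
print("t %.2f xy %.1f %.1f z %.2f yaw %.3f F %.1f %.1f %.1f Mz %.3f"%(o["time"],*o["tool_pos"],o["tcp_rot"][2],*f,m))
sys.exit(0 if 3.8<f[2]<11 and abs(m)<0.14 else 1)
E
python3 -m handwheel '[[[0,0,-0.5],[0,0,0]],[[0,0,-0.6],[0,0,0]],[[0,0,0],[0,0,0]],[[0,0,0],[0,0,0]]]' >/dev/null; python3 chk.py && python3 -m handwheel '[[[0,0,0],[0,0,-0.03]],[[0,0,0],[0,0,-0.03]],[[0,0,0],[0,0,-0.03]],[[0,0,0],[0,0,0]]]' >/dev/null && python3 chk.py && python3 -m handwheel '[[[0,0,0],[0,0,-0.03]],[[0,0,0],[0,0,-0.03]],[[0,0,0],[0,0,-0.03]],[[0,0,0],[0,0,0]]]' >/dev/null && python3 chk.py
```

```text
t 18.45 xy 550.8 210.0 z 92.14 yaw -2.867 F -0.2 -0.3 5.4 Mz 0.008
t 18.95 xy 550.8 210.0 z 92.15 yaw -2.958 F -0.7 -0.6 5.3 Mz 0.083
t 19.45 xy 550.9 210.0 z 92.17 yaw -3.048 F 0.1 -0.7 4.8 Mz -0.001
```

```bash
python3 -m handwheel '[[[0,0,-0.3],[0,0,-0.04]],[[0,0,0],[0,0,-0.04]],[[0,0,0],[0,0,-0.04]],[[0,0,0],[0,0,0]]]' >/dev/null; python3 chk.py && python3 -m handwheel '[[[0,0,0],[0,0,-0.04]],[[0,0,0],[0,0,-0.04]],[[0,0,0],[0,0,-0.04]],[[0,0,0],[0,0,0]]]' >/dev/null && python3 chk.py && python3 -m handwheel '[[[0,0,0],[0,0,-0.04]],[[0,0,0],[0,0,-0.04]],[[0,0,0],[0,0,-0.04]],[[0,0,0],[0,0,0]]]' >/dev/null && python3 chk.py
```

```text
t 19.95 xy 550.9 210.0 z 91.98 yaw 3.115 F -1.1 -0.4 5.7 Mz 0.051
t 20.45 xy 550.9 210.0 z 91.97 yaw 2.995 F -0.2 -0.4 7.1 Mz 0.000
t 20.95 xy 550.9 209.9 z 91.98 yaw 2.875 F -1.2 -0.7 6.7 Mz 0.026
```

```bash
T() { python3 chk.py; }
python3 -m handwheel '[[[0,0,0],[0,0,-0.015]],[[0,0,0],[0,0,-0.015]],[[0,0,0],[0,0,0]]]' >/dev/null; T && python3 -m handwheel '[[[0,0,0],[0,0,-0.015]],[[0,0,0],[0,0,-0.015]],[[0,0,0],[0,0,0]]]' >/dev/null; T && python3 -m handwheel '[[[0,0,0],[0,0,-0.015]],[[0,0,0],[0,0,-0.015]],[[0,0,0],[0,0,0]]]' >/dev/null && T && python3 -m handwheel '[[[0,0,0],[0,0,-0.015]],[[0,0,0],[0,0,-0.015]],[[0,0,0],[0,0,0]]]' >/dev/null && T && python3 -m handwheel '[[[0,0,0],[0,0,-0.015]],[[0,0,0],[0,0,-0.015]],[[0,0,0],[0,0,0]]]' >/dev/null && T && python3 -m handwheel '[[[0,0,0],[0,0,-0.015]],[[0,0,0],[0,0,-0.015]],[[0,0,0],[0,0,0]]]' >/dev/null && T
```

```text
t 21.32 xy 550.9 209.9 z 91.95 yaw 2.846 F -0.8 -0.6 5.7 Mz 0.055
t 21.70 xy 550.9 210.0 z 91.95 yaw 2.816 F -0.5 -0.7 6.4 Mz 0.056
t 22.07 xy 550.9 209.9 z 91.96 yaw 2.786 F 0.5 -1.2 6.4 Mz 0.084
t 22.45 xy 550.9 209.9 z 91.93 yaw 2.756 F -0.4 -0.1 5.4 Mz 0.112
t 22.82 xy 550.9 209.9 z 91.96 yaw 2.726 F 0.5 -0.9 6.1 Mz 0.120
t 23.20 xy 550.9 209.9 z 91.96 yaw 2.696 F 0.6 0.1 6.9 Mz 0.020
```

```bash
T() { python3 chk.py; }
python3 -m handwheel '[[[0,0,0],[0,0,-0.015]],[[0,0,0],[0,0,-0.015]],[[0,0,0],[0,0,0]]]' >/dev/null; T && python3 -m handwheel '[[[0,0,0],[0,0,-0.015]],[[0,0,0],[0,0,-0.015]],[[0,0,0],[0,0,0]]]' >/dev/null && T && python3 -m handwheel '[[[0,0,0],[0,0,-0.015]],[[0,0,0],[0,0,-0.015]],[[0,0,0],[0,0,0]]]' >/dev/null && T && python3 -m handwheel '[[[0,0,0],[0,0,-0.015]],[[0,0,0],[0,0,-0.015]],[[0,0,0],[0,0,0]]]' >/dev/null && T && python3 -m handwheel '[[[0,0,0],[0,0,-0.015]],[[0,0,0],[0,0,-0.015]],[[0,0,0],[0,0,0]]]' >/dev/null && T && python3 -m handwheel '[[[0,0,0],[0,0,-0.015]],[[0,0,0],[0,0,-0.015]],[[0,0,0],[0,0,0]]]' >/dev/null && T && python3 -m handwheel '[[[0,0,0],[0,0,-0.015]],[[0,0,0],[0,0,-0.015]],[[0,0,0],[0,0,0]]]' >/dev/null && T
```

```text
t 23.57 xy 550.9 209.9 z 91.95 yaw 2.666 F -0.0 -0.3 6.9 Mz 0.040
t 23.95 xy 550.9 209.9 z 91.96 yaw 2.636 F -0.6 -0.6 5.6 Mz 0.010
t 24.32 xy 550.9 209.9 z 91.96 yaw 2.606 F -1.2 -1.6 6.1 Mz 0.051
t 24.70 xy 550.9 209.9 z 91.95 yaw 2.576 F -0.7 -0.7 6.0 Mz 0.031
t 25.07 xy 550.9 209.9 z 91.97 yaw 2.546 F -0.1 -1.2 6.3 Mz 0.063
t 25.45 xy 550.9 209.9 z 91.95 yaw 2.516 F 0.0 -1.1 6.0 Mz 0.059
t 25.82 xy 550.8 209.9 z 91.91 yaw 2.486 F 0.3 -0.1 5.4 Mz -0.000
```

Turned 0.93 rad, stud still up; go on.

```bash
T() { python3 chk.py; }
python3 -m handwheel '[[[0,0,0],[0,0,-0.015]],[[0,0,0],[0,0,-0.015]],[[0,0,0],[0,0,0]]]' >/dev/null; T && python3 -m handwheel '[[[0,0,0],[0,0,-0.015]],[[0,0,0],[0,0,-0.015]],[[0,0,0],[0,0,0]]]' >/dev/null && T && python3 -m handwheel '[[[0,0,0],[0,0,-0.015]],[[0,0,0],[0,0,-0.015]],[[0,0,0],[0,0,0]]]' >/dev/null && T && python3 -m handwheel '[[[0,0,0],[0,0,-0.015]],[[0,0,0],[0,0,-0.015]],[[0,0,0],[0,0,0]]]' >/dev/null && T && python3 -m handwheel '[[[0,0,0],[0,0,-0.015]],[[0,0,0],[0,0,-0.015]],[[0,0,0],[0,0,0]]]' >/dev/null && T && python3 -m handwheel '[[[0,0,0],[0,0,-0.015]],[[0,0,0],[0,0,-0.015]],[[0,0,0],[0,0,0]]]' >/dev/null && T && python3 -m handwheel '[[[0,0,0],[0,0,-0.015]],[[0,0,0],[0,0,-0.015]],[[0,0,0],[0,0,0]]]' >/dev/null && T
```

```text
t 26.20 xy 550.8 209.9 z 91.84 yaw 2.456 F 0.3 -0.6 5.0 Mz 0.017
t 26.57 xy 550.6 209.9 z 91.55 yaw 2.426 F 1.2 -0.5 4.3 Mz -0.022
t 26.95 xy 550.5 209.9 z 91.34 yaw 2.396 F -0.5 -1.1 4.3 Mz -0.005
t 27.32 xy 550.3 209.9 z 90.99 yaw 2.366 F 1.5 -1.2 -0.2 Mz -0.052
```

```bash
python3 -m handwheel '[[[0,0,-0.7],[0,0,0]],[[0,0,-0.7],[0,0,0]],[[0,0,0],[0,0,0]]]' >/dev/null; python3 chk.py || python3 -m handwheel '[[[0,0,-0.7],[0,0,0]],[[0,0,-0.7],[0,0,0]],[[0,0,0],[0,0,0]]]' >/dev/null ; python3 chk.py
```

```text
t 27.70 xy 550.4 210.0 z 89.88 yaw 2.366 F 0.1 -0.9 -0.5 Mz 0.023
t 28.07 xy 550.5 210.0 z 88.56 yaw 2.366 F 0.1 -0.5 -0.3 Mz -0.012
```

```bash
python3 -m handwheel '[[[0,0,-0.7],[0,0,0]],[[0,0,-0.6],[0,0,0]],[[0,0,0],[0,0,0]]]' >/dev/null; python3 chk.py || python3 -m handwheel '[[[0,0,-0.6],[0,0,0]],[[0,0,-0.6],[0,0,0]],[[0,0,0],[0,0,0]]]' >/dev/null ; python3 chk.py
```

```text
t 28.45 xy 550.7 210.0 z 87.57 yaw 2.366 F -0.5 -0.9 3.2 Mz -0.022
t 28.82 xy 550.8 210.1 z 86.64 yaw 2.366 F -1.0 0.2 5.8 Mz 0.032
```

```bash
python3 -m handwheel '[[[0,0,-0.5],[0,0,0]],[[0,0,0],[0,0,0]],[[0,0,0],[0,0,0]]]' >/dev/null; python3 chk.py; python3 -m handwheel '[[[0,0,-0.3],[0,0,0]],[[0,0,0],[0,0,0]],[[0,0,0],[0,0,0]]]' >/dev/null ; python3 chk.py;  python3 -m handwheel '[[[0,0,0],[0,0,0]],[[0,0,0],[0,0,0]]]' >/dev/null ; python3 chk.py
```

```text
t 29.20 xy 551.0 210.1 z 86.37 yaw 2.366 F -0.9 -1.1 5.7 Mz 0.002
t 29.57 xy 551.0 210.1 z 86.21 yaw 2.366 F -0.6 -0.8 6.8 Mz -0.008
t 29.82 xy 551.0 210.1 z 86.21 yaw 2.366 F -0.4 -1.5 7.3 Mz 0.001
```

```bash
python3 -m handwheel '[[[0,0,-0.4],[0,0,0.015]],[[0,0,0],[0,0,0.015]],[[0,0,0],[0,0,0]],[[0,0,0],[0,0,0]]]' >/dev/null; python3 chk.py; python3 -m handwheel '[[[0,0,-0.3],[0,0,0]],[[0,0,0],[0,0,0]],[[0,0,0],[0,0,0]]]' >/dev/null ; python3 chk.py;  python3 -m handwheel '[[[0,0,0.6],[0,0,0]],[[0,0,0],[0,0,0]],[[0,0,0],[0,0,0]]]' >/dev/null ; python3 chk.py; python3 -m handwheel '[[[0,0,0.8],[0,0,0]],[[0,0,0],[0,0,0]],[[0,0,0],[0,0,0]]]' >/dev/null ; python3 chk.py
```

```text
t 30.32 xy 551.1 210.1 z 85.96 yaw 2.396 F -0.2 -1.6 8.2 Mz -0.020
t 30.70 xy 551.2 210.1 z 85.77 yaw 2.396 F -0.6 0.4 8.2 Mz -0.075
t 31.07 xy 551.1 210.1 z 86.12 yaw 2.396 F 0.4 -0.7 7.6 Mz -0.017
t 31.45 xy 550.9 210.1 z 86.60 yaw 2.396 F 0.3 -1.2 6.1 Mz -0.041
```

```bash
python3 -m handwheel '[[[0,0,0.9],[0,0,-0.015]],[[0,0,0],[0,0,0]],[[0,0,0],[0,0,0]]]' >/dev/null; python3 chk.py; python3 -m handwheel '[[[0,0,0.5],[0,0,0]],[[0,0,0],[0,0,0]]]' >/dev/null ; python3 chk.py;  python3 -m handwheel '[[[0,0,0.4],[0,0,0]],[[0,0,0],[0,0,0]]]' >/dev/null ; python3 chk.py; python3 -m handwheel '[[[0,0,0.4],[0,0,0]],[[0,0,0],[0,0,0]]]' >/dev/null ; python3 chk.py; python3 -m handwheel '[[[0,0,0.4],[0,0,0]],[[0,0,0],[0,0,0]]]' >/dev/null ; python3 chk.py
```

```text
t 31.82 xy 550.6 210.0 z 87.01 yaw 2.381 F 0.1 -0.7 4.5 Mz -0.018
t 32.08 xy 550.5 209.9 z 87.34 yaw 2.381 F 0.2 -0.2 2.9 Mz -0.035
t 32.33 xy 550.4 209.9 z 87.66 yaw 2.381 F -1.0 -1.2 2.0 Mz -0.003
t 32.58 xy 550.4 209.9 z 88.01 yaw 2.381 F 0.2 -0.1 -0.1 Mz -0.065
t 32.83 xy 550.2 210.0 z 88.34 yaw 2.381 F 0.1 0.4 -1.0 Mz -0.038
```

```bash
python3 -m handwheel '[[[0,0,2],[0,0,0]],[[0,0,4],[0,0,0]],[[0,0,8],[0,0,0]],[[0,0,16],[0,0,0]],[[0,0,24],[0,0,0]],[[0,0,20],[0,0,0]],[[0,0,8],[0,0,0]]]' && python3 -m handwheel '[[[-3,-15,0],[0,0,0.06]],[[-6,-35,0],[0,0,0.115]],[[-7,-40,0],[0,0,0.13]],[[-7,-40,0],[0,0,0.14]],[[-8,-44,0],[0,0,0.15]],[[-8,-44,0],[0,0,0.15]],[[-8,-44,0],[0,0,0.15]],[[-7,-40,0],[0,0,0.15]],[[-6,-33,0],[0,0,0.15]],[[-4,-17.5,0],[0,0,0.12]],[[0,0,0],[0,0,0.065]],[[0,0,0],[0,0,0]]]'; python3 -m handwheel '[[[0,0,0],[0,0,0]],[[0,0,0],[0,0,0]]]'
python3 - <<'E'
from h import *
c=capture("wrist"); cv2.imwrite("pics/w7.png",cv2.resize(c["img"][160:330,240:410,::-1],None,fx=3.5,fy=3.5,interpolation=3))
E
```

```text
time: 33.7
tool_pos: [551.3, 210.2, 173.0]
tcp_rot: [3.139, 0.002, 2.381]
contact_force: [0.4, 0.5, -1.3]
grip_width: 11.3
time: 35.2
tool_pos: [486.3, -142.7, 170.7]
tcp_rot: [3.141, -0.0, -2.524]
contact_force: [-0.6, 0.6, -1.8]
grip_width: 11.8
time: 35.45
tool_pos: [486.6, -142.2, 170.7]
tcp_rot: [3.141, -0.0, -2.523]
contact_force: [0.6, -0.2, -1.6]
grip_width: 11.7
```

View pics/w7.png

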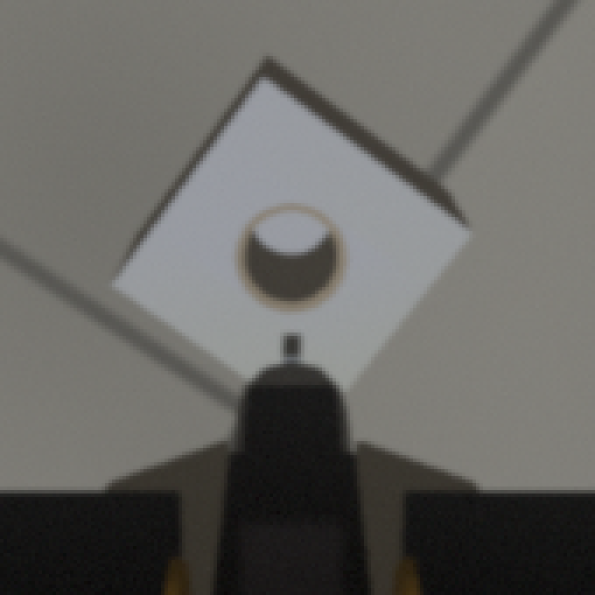

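Run:
```python
from h import *
c=capture("wrist"); h=ray(c,240+291/3.5-.36,160+258/3.5-.36,50); o=get_obs();y=o["tcp_rot"][2]
e=h-o["tool_pos"]; print(h,o["tool_pos"],e[0]*np.cos(y)+e[1]*np.sin(y), e[0]*np.sin(y)-e[1]*np.cos(y))
e=np.array([485.7,-143])-o["tool_pos"][:2];print(e[0]*np.cos(y)+e[1]*np.sin(y), e[0]*np.sin(y)-e[1]*np.cos(y))
```

```text
[ 486.41061948 -143.01431801   50.        ] [ 486.56334695 -142.30299236  170.64034496] 0.5372298781965082 -0.4906056681291854
1.1075946477057852 -0.06649592002702842
```

```bash
python3 -m handwheel '[[[-0.5,-0.6,-15],[0,0,0]],[[0,0,-25],[0,0,0]],[[0,0,-22],[0,0,0]],[[0,0,-12],[0,0,0]],[[0,0,-3],[0,0,0]],[[0,0,0],[0,0,0]]]' >/dev/null; python3 chk.py; python3 -m handwheel '[[[0,0,-3],[0,0,0]],[[0,0,-3],[0,0,0]],[[0,0,-3],[0,0,0]],[[0,0,0],[0,0,0]]]' >/dev/null; python3 chk.py;  python3 -m handwheel '[[[0,0,-3],[0,0,0]],[[0,0,0],[0,0,0]]]' >/dev/null; python3 chk.py; python3 -m handwheel '[[[0,0,-3],[0,0,0]],[[0,0,0],[0,0,0]]]' >/dev/null; python3 chk.py
```

```text
t 36.30 xy 486.4 -143.3 z 94.09 yaw -2.522 F -0.1 -0.4 -1.9 Mz 0.012
t 36.80 xy 485.9 -143.1 z 84.41 yaw -2.522 F 0.3 0.0 -1.6 Mz -0.009
t 37.05 xy 485.9 -143.1 z 81.40 yaw -2.522 F -0.4 -0.2 -1.7 Mz 0.041
t 37.30 xy 485.9 -143.1 z 78.38 yaw -2.522 F -0.2 0.2 -1.9 Mz -0.002
```

In the hole, no contact force; continue.

```bash
python3 -m handwheel '[[[0,0,-4],[0,0,0]],[[0,0,-4],[0,0,0]],[[0,0,-4],[0,0,0]],[[0,0,0],[0,0,0]]]' >/dev/null; python3 chk.py; python3 -m handwheel '[[[0,0,-4],[0,0,0]],[[0,0,-4],[0,0,0]],[[0,0,-4],[0,0,0]],[[0,0,0],[0,0,0]]]' >/dev/null; python3 chk.py;  python3 -m handwheel '[[[0,0,-4],[0,0,0]],[[0,0,-3],[0,0,0]],[[0,0,-2],[0,0,0]],[[0,0,-1],[0,0,0]],[[0,0,0],[0,0,0]]]' >/dev/null; python3 chk.py; python3 -m handwheel '[[[0,0,-1],[0,0,0]],[[0,0,0],[0,0,0]]]' >/dev/null; python3 chk.py
```

```text
t 37.80 xy 485.8 -143.0 z 66.21 yaw -2.522 F 0.1 -0.3 -1.7 Mz -0.001
t 38.30 xy 485.8 -143.0 z 54.25 yaw -2.522 F 0.1 0.3 -2.2 Mz -0.016
t 38.92 xy 486.0 -143.1 z 44.58 yaw -2.522 F -0.1 0.1 -1.2 Mz 0.008
t 39.17 xy 486.0 -143.1 z 43.63 yaw -2.522 F -0.4 -0.3 -1.0 Mz -0.063
```

```bash
python3 -m handwheel '[[[0,0,-0.7],[0,0,0]],[[0,0,0],[0,0,0]]]' >/dev/null; python3 chk.py; python3 -m handwheel '[[[0,0,0],[0,0,0]],[[0,0,0],[0,0,0]],[[0,0,0],[0,0,0]],[[0,0,0],[0,0,0]],[[0,0,0],[0,0,0]],[[0,0,0],[0,0,0]]]' 0.57; python3 -m handwheel '[[[0,0,5],[0,0,0]],[[0,0,15],[0,0,0]],[[0,0,25],[0,0,0]],[[0,0,30],[0,0,0]],[[0,0,30],[0,0,0]],[[0,0,25],[0,0,0]],[[0,0,5],[0,0,0]],[[0,0,0],[0,0,0]],[[0,0,0],[0,0,0]]]'
python3 - <<'E'
from h import *
c=capture("wrist"); a=cv2.resize(c["img"][160:280,260:380,::-1],(400,400),interpolation=3)
t=capture("top"); p=proj(t,[550,209,58]).astype(int); b=cv2.resize(t["img"][p[1]-40:p[1]+40,p[0]-40:p[0]+40,::-1],(400,400),interpolation=3)
cv2.imwrite("pics/f.png",np.hstack([a,b])); print(get_obs()["grip_width"])
print([(round(r["score"],2),np.round(w(c,r["xyz"])).tolist()) for r in spot_in("key","wrist")[:2]])
for n in["dispenser","nail_brush","pick_box","brush_cup"]: print(n,[(round(r["score"],2),np.round(w(t,r["xyz"])).tolist()) for r in spot_in(n,"top")[:1]])
E
```

```text
t 39.42 xy 486.0 -143.1 z 42.90 yaw -2.522 F -0.0 -0.9 -2.0 Mz 0.054
time: 40.17
tool_pos: [486.0, -143.2, 43.0]
tcp_rot: [3.142, 0.0, -2.522]
contact_force: [-1.2, 0.2, 0.1]
grip_width: 39.6
time: 41.3
tool_pos: [485.4, -142.9, 177.0]
tcp_rot: [3.14, -0.001, -2.522]
contact_force: [0.0, -0.2, -0.5]
grip_width: 39.6
39.70651721070297
[(0.96, [483.0, -145.0, 93.0])]
dispenser [(0.63, [555.0, 386.0, 104.0])]
nail_brush [(0.65, [537.0, -389.0, 31.0])]
pick_box [(0.72, [721.0, 93.0, 25.0])]
brush_cup []
```

View pics/f.png

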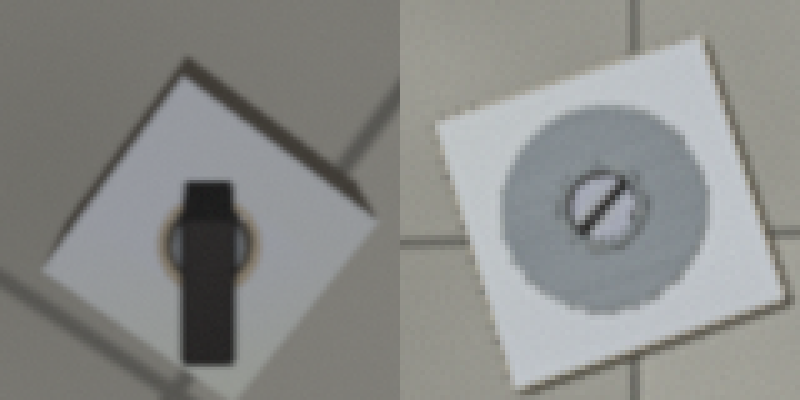

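```bash
python3 -c "
from plant import bot; print(bot.close_job())"
```

```text
the job is handed in; nothing more can be done
None
```

The cover is locked as far as I can measure, and the key is back in its stand. I handed the job in at about 41 s, with no verdict given.

**Locking:**
- The blade went about 8 mm into the slot. I pressed with about 8 N and turned clockwise. After about 1.0 rad the pressing force fell and the stud began to sink.
- I turned no further and followed it down until it was firm, at most about 10 N. Then I turned back 0.03 rad to ease it, and 0.015 rad forward again as I lifted off.
- The turning moment stayed at 0.12 N m or less in every reading I took.

**Last checks:**
- **Stud:** comparing contact heights before and after gives a sink of about 5.3 to 5.8 mm. That is over the 5 mm needed but slightly less than the nominal 6 mm, and I could not measure it any other way. The top picture shows the slot turned by about 1 rad.
- **Key:** it stands upright in the middle of the stand's hole. The gripper is open and about 130 mm above where it let go.
- **Other things:** the dispenser, nail brush and toothpick box were found within about 4 mm of where they started. The network did not find the brush cup in the last picture. I never went near it, but its position is unchecked.

**What went wrong or disagreed:** the first grasp closed on nothing, above the key, and moved nothing. The fingertips sit about 39 mm higher relative to the reported tool position than the description says. I worked that out from the wrist pictures and went lower on the second try.

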